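Show where the stray carving tool belongs

TASK

Show the apprentice what to put away, without touching or moving anything: point down at the carving tool that was left lying by itself on the bench to the right of the tray, with the fingertips held two or three centimetres above the middle of its handle for two seconds. Then point in the same way at the one empty bay of the wooden tray, fingertips two or three centimetres above the tray's rim over the middle of that bay, for two seconds, and finish while still pointing there.

Things in the scene. Friction and masses are not known exactly. Their poses are not given: they have to be found in the camera images.
- stray_tool_handle (a point): the carving tool left out: a 223 mm gouge, dark round handle (127 mm long, 24 mm thick) and bare steel blade, lying along y (within 0.2 rad), handle to the right. The point is the middle of the handle, on its axis, 12 mm above the bench; the handle's top is at 24 mm. Like tools lie in the tray and the black roll; only this one lies alone on the bare bench right of the tray
- empty_slot_mid (a point): the empty bay of the tray: the only one of its five bays with no tool in it. This point is the middle of the bay's floor, 6 mm above the bench. x runs across the bay (away from the robot), y along it (to the left). The bay is 41 mm wide and 308 mm long; the dividers beside it rise to 39 mm above the bench
- tool_tray: the storage tray: open, pale wood, 235 mm (x) by 325 mm (y) and 45 mm high at its outer walls, fixed to the bench. Origin at the centre of its underside; x away from the robot, y to the left, along the bays. Its five bays lie side by side from near to far, their middles at x = -89, -44, 0, 44 and 89 mm; nothing in it stands higher than its outer walls
- sharpening_strop: a bystander: flat wooden strop paddle with a leather face, 48 x 260 x 14 mm, long side along y; origin at the centre of its underside
- gauge: a bystander: wooden marking gauge, a 200 mm stem along y through a 51 mm wide head, 65 mm high to the top of its thumbscrew; origin at the centre of its underside
- tray_tool_1: one of the four carving tools in the tray (about 235 mm long, dark handle 24 mm thick), lying along its bay, its top about 30 mm above the bench; origin under its middle
- tray_tool_2: one of the four carving tools in the tray (about 235 mm long, dark handle 24 mm thick), lying along its bay, its top about 30 mm above the bench; origin under its middle
- tray_tool_3: one of the four carving tools in the tray (about 235 mm long, dark handle 24 mm thick), lying along its bay, its top about 30 mm above the bench; origin under its middle
- tray_tool_4: one of the four carving tools in the tray (about 235 mm long, dark handle 24 mm thick), lying along its bay, its top about 30 mm above the bench; origin under its middle

How it is judged (in metres and radians):
On the way, in this order (a step that is already met when the one before it is completed fails the run):
1. the fingertips dwell for 1.5 s just above the middle of the stray tool's handle (horizontal distance between the grasp point and stray_tool_handle below 0.035 m and height (world z) of the grasp point between 0.03 and 0.115 m), for 1.5 s.
2. the fingertips dwell for 1.5 s just above the middle of the empty bay (x of the grasp point in the frame of empty_slot_mid between -0.018 and 0.018 m and y of the grasp point in the frame of empty_slot_mid between -0.06 and 0.06 m and height (world z) of the grasp point below 0.135 m), for 1.5 s.
At the end, for the whole second after the job is handed in: The gripper still points at the empty bay: its grasp point is within 18 mm of the bay's middle line, within 60 mm of its middle lengthwise and lower than 135 mm above the bench. Every tool, the strop and the gauge lie within 15 mm of where they were (all of step 2 and not (distance of any of tray_tool_1, tray_tool_2, tray_tool_3, tray_tool_4, stray_tool_handle, sharpening_strop, gauge from where it was at the start of the episode above 0.015 m)); the robot touches nothing.
It fails at once if the robot touches something (over 0.5 N) (contact force between any of the fingers, the arm and anything else above 0.5 N).
It fails at once if a tool, the strop or the gauge is moved or lifted by more than 15 mm (distance of any of tray_tool_1, tray_tool_2, tray_tool_3, tray_tool_4, stray_tool_handle, sharpening_strop, gauge from where it was at the start of the episode above 0.015 m).
It also fails if it takes over 45 s, if anything falls off the work surface, if the arm or the gripper's body presses on something with over 40 N, if the wrist force passes 120 N, or if a joint passes its speed limit or range.

ROBOT

A 6-joint arm with a two-finger parallel gripper is mounted at the origin on a cart in front of the work surface, level with it; the furniture and walls round the work are solid. World frame = base frame: x ahead of the robot, y to its left, z up, the work surface at z = 0. Lengths are in mm, angles in degrees, forces in N, time in s.
With the tool pointing down it reaches from about 300 to 850 mm from the base axis. Payload 4.2 kg.
Tool frame: the origin (TCP) lies midway between the tips of the shut fingers; the grasp point (between the pads) lies env.hold_point_z behind it (env.hold_point_z is the distance from the TCP to the grasp point, in mm); z points along the fingers, y is the line along which they close (so a half turn about z gives the same grasp; the last joint's range is limited). The gripper opens to 91 mm and grips with 3 to 60 N. Pads are 32 mm wide; open, the fingers measure 118 mm over their backs; the gripper's body (76 mm by 178 mm) begins 60 mm behind the grasp point.
Start: joints at [69.328, 18.312, 89.639, -0, 72.044, -1.146], TCP at [192.192, 541.948, 193.876] pointing down, gripper open.
Joint ranges: [-177.97, 177.97], [-48.28, 115.42], [12.27, 149.76], [-77.06, 257.06], [2.81, 150.46], [-146.56, 146.56]. Speed limits (degrees/s): [147.25, 147.25, 180, 180, 180, 180].

INTERFACE

Orientations are given as [roll, pitch, yaw] about the fixed x, y, z axes, in that order (R = Rz(yaw) Ry(pitch) Rx(roll)).
In Python, from workcell import env, viewer, spotter gives the robot as it stands.
- The arm moves only by the tool apply_moves, never from a script. Its arguments are lists of equal length, an entry for each row: "delta_pos": the shift along the world's x, y, z normalised to -1 to 1, where 1 is 120 mm, a list of three; "rot": the turn, a rotation vector about the world's x, y, z normalised to -1 to 1, where 1 is 1.5 rad, a list of three; "hand": the opening, from 0 (shut) to 1 (fully open). A call has 1 to 10 rows; each row is the pose to reach, as a shift and turn from the pose commanded when the call began; what a row does not reach only later rows make up. A row lasts 1/12 s, in which the tool goes at most 41.7 mm and 7.16 degrees, less where a joint would pass 70% of its speed; a pose out of reach is approached as far as the arm can. A call with a number of a shift or a turn outside -1 to 1 is refused whole. A call with a gripper value outside its range is refused whole. The fingers move at their own pace and stop on an object; "newtons" is the grip in N (left out, the last holds). Time passes only in rows, so rows that repeat a pose let the fingers close. It gives the time, the measured TCP pose, the force, the opening and the grip force at its end, in the units of the state.
- env.state(): the state, without advancing time (a new reading comes with each control period).
- viewer.grab_frame(name): name is "scene" or "top"; returns a dict with "pixels" (384x512x3 uint8, red, green, blue), "camera_matrix" (3x3 intrinsics, pixels), "R" (3x3) and "t" (3): a world point X has camera coordinates R X + t. Camera axes: x right, y down, z forward; pixel columns grow to the right and rows downward; lengths in mm; the calibration is good to about 2 mm. A picture is of the moment at which its call begins. There is no depth.
- env.job_done(): hands the job in; it is judged then, once.
Trained networks look in a picture, given as the dict that the camera call returned (one of the last four; its "shot" number tells which), for a name from the list of things; names that differ only in an ending like _2 or _b are one class to them, and where a whole thing is asked for, a point or a joint stands for the part that bears it (a point fixed in the world has none). Each returns a list of dicts, best first, with "score" (0 to 1); they miss things now and then, are a little off and sometimes report something else, mostly with a low value. They report only what shows in the picture. A call takes as long as a camera call.
- spotter.trace(picture, query): "mask" (384x512 bool, what is visible of it) and "box" ([centre column, centre row, width, height] in pixels, round what is visible of it).
- spotter.landmark_of(picture, query): "position" ([column, row] in pixels: a listed point, or the origin of a listed thing).
The state is a dict: "time_s": time; "qpos": joint angles; "qvel": joint speeds; "effort": joint torques, N m; "ee_pos": TCP position; "ee_rot": TCP orientation; "force": force on the tool from outside, world axes, zero at the start; "torque": the same for the moment, N m; "gripper_width": finger opening in mm; "gripper_force": force on a finger pad.
Only numpy, scipy, OpenCV 4.12 (cv2) and the standard library are available. Lean on these libraries where they do the work, as an engineer would, in place of code of your own. Each camera call takes 0.05 s, during which the arm holds its last target. There are 200 camera calls.

## Working session

There is one attempt and no reset: what is moved stays moved. The work goes in short steps, Python scripts to look and compute and a tool call to move; the robot and the scene stay as the last step left them, time stands still between calls to the robot, and variables do not carry over. Pictures are saved under pics/ and viewed, at most 10 in all, crops included, and the job is handed in when it is done.

Besides the shell and the picture viewer there is one more tool, called after "Call:" by a JSON object that holds its "fn" and its "kwargs". apply_moves: Moves the arm, as the interface text tells. Its arguments: {"type":"object","properties":{"delta_pos":{"type":"array"},"rot":{"type":"array"},"hand":{"type":"array"},"newtons":{"type":"number"}},"required":["delta_pos","rot","hand"]}

```bash
mkdir -p pics
cat > h.py <<'E'
import numpy as np, cv2
from workcell import env, viewer, spotter
def ray(p,uv,z):
    K,R,t=map(np.array,(p["camera_matrix"],p["R"],p["t"]))
    d=R.T@np.linalg.solve(K,[uv[0],uv[1],1.]); c=-R.T@t.ravel()
    return (c+d*(z-c[2])/d[2]).round(1)
E
python3 - <<'E'
from h import *
s=env.state(); print(env.hold_point_z,s["time_s"],s["ee_pos"],s["ee_rot"],s["gripper_width"])
Z=dict(stray_tool_handle=12,empty_slot_mid=6,tool_tray=0,sharpening_strop=0,gauge=0,tray_tool_1=6)
for n in("top","scene"):
    p=viewer.grab_frame(n); cv2.imwrite(f"pics/{n}.png",p["pixels"][:,:,::-1])
    for q,z in Z.items():
        for r in spotter.landmark_of(p,q)[:5]: print(n,q,round(r["score"],2),np.round(r["position"]),ray(p,r["position"],z))
E
```

```text
18.8 0.0 [191.98238605 541.41787514 193.02528387] [-1.79898377e+02 -2.39901535e-03  1.60474431e+02] 91.06483443977658
top stray_tool_handle 0.6 [376. 244.] [ 375.4 -308.1   12. ]
top tool_tray 0.85 [191. 211.] [472.5 223.9   0. ]
top sharpening_strop 0.68 [354. 192.] [ 523.8 -249.9    0. ]
top gauge 0.84 [358. 158.] [ 623.9 -261.9    0. ]
top tray_tool_1 0.97 [186. 180.] [562.8 239.7   6. ]
top tray_tool_1 0.82 [186. 225.] [431.8 239.2   6. ]
top tray_tool_1 0.8 [189. 240.] [389.4 229.6   6. ]
top tray_tool_1 0.57 [188. 210.] [475.3 233.4   6. ]
scene stray_tool_handle 0.92 [273. 282.] [ 385.9 -302.2   12. ]
scene tool_tray 0.98 [202. 193.] [474.2 257.7   0. ]
scene sharpening_strop 0.78 [308. 257.] [ 525.4 -249.6    0. ]
scene gauge 0.62 [342. 247.] [ 626.3 -258.3    0. ]
scene tray_tool_1 0.57 [178. 198.] [390.  252.8   6. ]
scene tray_tool_1 0.48 [192. 194.] [438.2 251.4   6. ]
scene tray_tool_1 0.42 [202. 196.] [462.1 223.8   6. ]
scene tray_tool_1 0.41 [228. 187.] [564.1 237.8   6. ]
```

View pics/top.png

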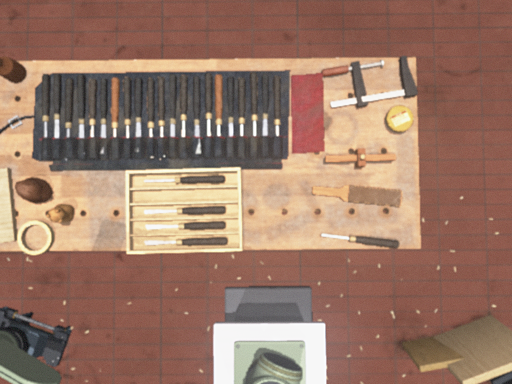

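View pics/scene.png

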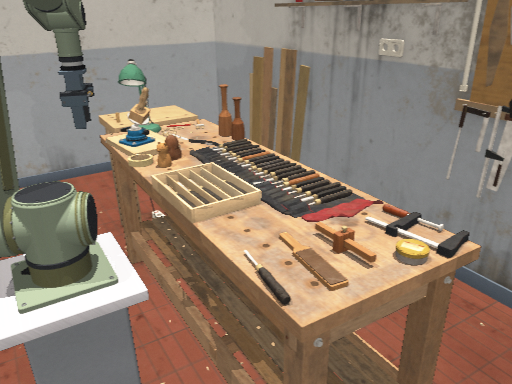

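The top view shows the stray tool's handle at cols 357–399, row about 242. The tray spans cols 126–242, rows 168–254, and its empty bay is the second from the far side (row about 195). The scene view agrees. I'll refine the tray and handle from masks.

Run:
```python
from h import *
p=viewer.grab_frame("top")
for q in("tool_tray","stray_tool_handle"):
    r=spotter.trace(p,q)[0]; m=r["mask"].astype(np.uint8)
    b=cv2.minAreaRect(cv2.findNonZero(m)); print(q,r["score"],b)
    for c in cv2.boxPoints(b): print(ray(p,c,45 if "tray" in q else 12))
for uv in((184,211),(184,195.5),(377,242)): print(uv,ray(p,uv,12),ray(p,uv,39),ray(p,uv,45))
for r in spotter.landmark_of(p,"tray_tool_1"): print(r["score"],ray(p,r["position"],18))
```

```text
tool_tray 0.98 ((184.19061279296875, 211.1482391357422), (84.35668182373047, 116.54524230957031), 88.47246551513672)
[587.6 405.8  45. ]
[593.7  75.7  45. ]
[356.6  70.6  45. ]
[350.1 397.4  45. ]
stray_tool_handle 0.86 ((360.53076171875, 239.7538604736328), (75.66118621826172, 7.814188003540039), 7.125016689300537)
[ 390.8 -150.7   45. ]
[ 412.4 -153.7   45. ]
[ 384.8 -362.9   45. ]
[ 363.2 -359.7   45. ]
(184, 211) [472.4 243.2  12. ] [471.9 238.7  39. ] [471.8 237.7  45. ]
(184, 195.5) [517.2 243.2  12. ] [515.8 238.8  39. ] [515.5 237.8  45. ]
(377, 242) [ 379.6 -310.2   12. ] [ 380.9 -304.1   39. ] [ 381.2 -302.7   45. ]
0.93 [561.9 243.8  18. ]
0.85 [435.6 231.2  18. ]
0.84 [482.9 236.2  18. ]
0.63 [387.3 232.6  18. ]
```

Call:
{"fn": "apply_moves", "kwargs": {"delta_pos": [[0.33, -0.33, 0], [0.66, -0.66, 0], [1, -1, 0], [1, -1, 0], [1, -1, 0], [1, -1, 0]], "rot": [[0, 0, 0], [0, 0, 0], [0, 0, 0], [0, 0, 0], [0, 0, 0], [0, 0, 0]], "hand": [0, 0, 0, 0, 0, 0]}}

```text
time_s: 1.4
ee_pos: [313.6, 420.5, 194.1]
ee_rot: [180.0, 0.0, 160.2]
force: [-0.4, -0.1, -0.8]
gripper_width: 54.3
gripper_force: 0.0
```

Call:
{"fn": "apply_moves", "kwargs": {"delta_pos": [[0.3, -0.33, 0], [0.6, -0.66, 0], [1, -1, 0], [1, -1, 0], [1, -1, 0], [1, -1, 0]], "rot": [[0, 0, 0], [0, 0, 0], [0, 0, 0], [0, 0, 0], [0, 0, 0], [0, 0, 0]], "hand": [0, 0, 0, 0, 0, 0]}}

```text
time_s: 1.9
ee_pos: [433.1, 301.8, 193.7]
ee_rot: [180.0, -0.0, 160.3]
force: [-0.5, 0.6, -0.4]
gripper_width: 14.3
gripper_force: 0.0
```

Call:
{"fn": "apply_moves", "kwargs": {"delta_pos": [[0.2, -0.3, 0], [0.4, -0.6, 0], [0.6, -1, 0], [0.6, -1, 0], [0.6, -1, 0]], "rot": [[0, 0, 0], [0, 0, 0], [0, 0, 0], [0, 0, 0], [0, 0, 0]], "hand": [0, 0, 0, 0, 0]}}

```text
time_s: 2.32
ee_pos: [504.7, 181.4, 193.7]
ee_rot: [-180.0, 0.0, 160.4]
force: [0.3, -0.2, -0.4]
gripper_width: 0.2
gripper_force: 0.0
```

Call:
{"fn": "apply_moves", "kwargs": {"delta_pos": [[0, -0.3, 0], [0, -0.6, 0], [0, -1, 0], [0, -1, 0], [0, -1, 0]], "rot": [[0, 0, 0], [0, 0, 0], [0, 0, 0], [0, 0, 0], [0, 0, 0]], "hand": [0, 0, 0, 0, 0]}}

```text
time_s: 2.73
ee_pos: [503.6, 62.6, 194.0]
ee_rot: [179.9, -0.0, 160.4]
force: [-0.2, 0.8, -1.0]
gripper_width: 0.4
gripper_force: 0.0
```

Call:
{"fn": "apply_moves", "kwargs": {"delta_pos": [[0, -0.3, 0], [0, -0.6, 0], [0, -1, 0], [0, -1, 0], [0, -1, 0]], "rot": [[0, 0, 0], [0, 0, 0], [0, 0, 0], [0, 0, 0], [0, 0, 0]], "hand": [0, 0, 0, 0, 0]}}

```text
time_s: 3.15
ee_pos: [504.6, -57.1, 193.8]
ee_rot: [179.9, -0.0, 160.4]
force: [-0.1, 0.7, -0.9]
gripper_width: 0.1
gripper_force: 0.0
```

Next, over to (382, -306) at travel height, then a look from there.

Call:
{"fn": "apply_moves", "kwargs": {"delta_pos": [[-0.15, -0.3, 0], [-0.3, -0.6, 0], [-0.5, -1, 0], [-0.5, -1, 0], [-0.5, -1, 0]], "rot": [[0, 0, 0], [0, 0, 0], [0, 0, 0], [0, 0, 0], [0, 0, 0]], "hand": [0, 0, 0, 0, 0]}}

```text
time_s: 3.57
ee_pos: [444.1, -177.4, 194.0]
ee_rot: [179.9, -0.0, 160.4]
force: [-0.1, -0.7, -0.1]
gripper_width: 0.5
gripper_force: 0.0
```

Call:
{"fn": "apply_moves", "kwargs": {"delta_pos": [[-0.15, -0.3, 0], [-0.3, -0.6, 0], [-0.5, -1, 0], [-0.52, -1.0, 0], [-0.52, -1.0, 0], [-0.52, -1.0, -0.25], [-0.52, -1.0, -0.5], [-0.52, -1.0, -0.5]], "rot": [[0, 0, 0], [0, 0, 0], [0, 0, 0], [0, 0, 0], [0, 0, 0], [0, 0, 0], [0, 0, 0], [0, 0, 0]], "hand": [0, 0, 0, 0, 0, 0, 0, 0]}}

```text
time_s: 4.23
ee_pos: [380.7, -292.9, 129.3]
ee_rot: [179.7, -0.5, 160.6]
force: [-1.7, 2.8, -0.4]
gripper_width: 0.4
gripper_force: 0.0
```

Run:
```python
from h import *
for n in("scene","top"):
    p=viewer.grab_frame(n); im=p["pixels"][:,:,::-1]
    im=im[170:370,180:400] if n=="scene" else im[130:290,290:510]
    cv2.imwrite(f"pics/{n}2.png",cv2.resize(im,None,fx=3,fy=3,interpolation=cv2.INTER_CUBIC)[:600])
    for r in spotter.landmark_of(p,"stray_tool_handle"): print(n,r["score"],r["position"],ray(p,r["position"],12))
print(env.state()["qpos"],env.state()["ee_pos"])
```

```text
scene 0.65 [273.3, 282.7] [ 385.2 -305.7   12. ]
top 0.75 [375.1, 243.2] [ 376.2 -304.7   12. ]
[-3.91689354e+01  1.29887960e+01  1.06260473e+02  4.61065507e-02
  6.05878968e+01 -1.09773794e+02] [ 383.85765496 -297.56537692  135.46027752]
```

View pics/scene2.png

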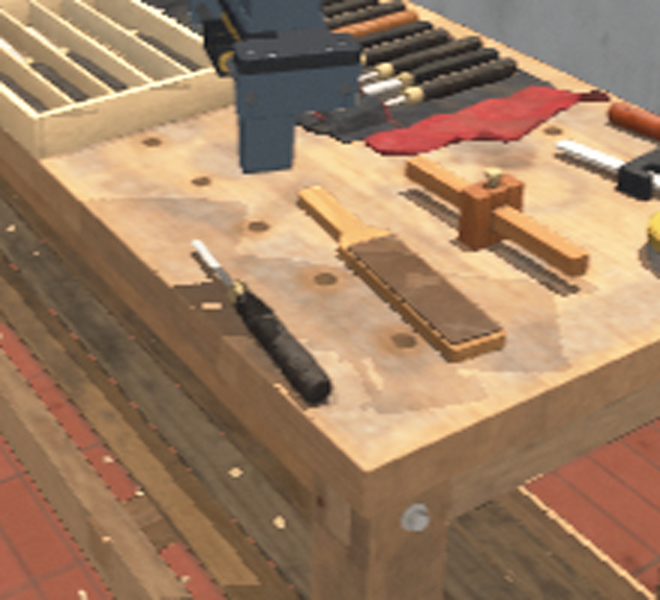

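The scene crop shows the shut fingertips at about pixel (269,227), upright above the handle middle at (273,283), which fits the measured TCP. The strop and gauge are well clear. I'll descend to TCP z of about 50 and dwell.

Call:
{"fn": "apply_moves", "kwargs": {"delta_pos": [[0, -0.07, -0.15], [0, -0.07, -0.3], [0, -0.07, -0.45], [0, -0.07, -0.58], [0, -0.07, -0.66], [0, -0.07, -0.7], [0, -0.07, -0.7], [0, -0.07, -0.7], [0, -0.07, -0.7], [0, -0.07, -0.7]], "rot": [[0, 0, 0], [0, 0, 0], [0, 0, 0], [0, 0, 0], [0, 0, 0], [0, 0, 0], [0, 0, 0], [0, 0, 0], [0, 0, 0], [0, 0, 0]], "hand": [0, 0, 0, 0, 0, 0, 0, 0, 0, 0]}}

```text
time_s: 5.27
ee_pos: [382.5, -306.9, 50.8]
ee_rot: [-180.0, 0.1, 160.5]
force: [-0.1, 0.0, -0.2]
gripper_width: 0.6
gripper_force: 0.0
```

Call:
{"fn": "apply_moves", "kwargs": {"delta_pos": [[0, 0, 0], [0, 0, 0], [0, 0, 0], [0, 0, 0], [0, 0, 0], [0, 0, 0], [0, 0, 0], [0, 0, 0], [0, 0, 0], [0, 0, 0]], "rot": [[0, 0, 0], [0, 0, 0], [0, 0, 0], [0, 0, 0], [0, 0, 0], [0, 0, 0], [0, 0, 0], [0, 0, 0], [0, 0, 0], [0, 0, 0]], "hand": [0, 0, 0, 0, 0, 0, 0, 0, 0, 0]}}

```text
time_s: 6.1
ee_pos: [381.8, -306.4, 49.8]
ee_rot: [180.0, -0.0, 160.5]
force: [0.4, -1.0, -1.1]
gripper_width: 0.3
gripper_force: 0.0
```

Call:
{"fn": "apply_moves", "kwargs": {"delta_pos": [[0, 0, 0], [0, 0, 0], [0, 0, 0], [0, 0, 0], [0, 0, 0], [0, 0, 0], [0, 0, 0], [0, 0, 0], [0, 0, 0], [0, 0, 0]], "rot": [[0, 0, 0], [0, 0, 0], [0, 0, 0], [0, 0, 0], [0, 0, 0], [0, 0, 0], [0, 0, 0], [0, 0, 0], [0, 0, 0], [0, 0, 0]], "hand": [0, 0, 0, 0, 0, 0, 0, 0, 0, 0]}}

```text
time_s: 6.93
ee_pos: [381.8, -306.5, 49.9]
ee_rot: [180.0, 0.0, 160.5]
force: [0.4, 0.1, 0.6]
gripper_width: 0.3
gripper_force: 0.0
```

Run:
```python
from h import *
p=viewer.grab_frame("scene"); im=p["pixels"][170:370,180:400,::-1]
cv2.imwrite("pics/s3.png",cv2.resize(im,None,fx=3,fy=3,interpolation=cv2.INTER_CUBIC))
print(env.state()["ee_pos"],env.state()["time_s"])
```

```text
[ 381.82162502 -306.47793811   49.88621854] 6.9833
```

View pics/s3.png

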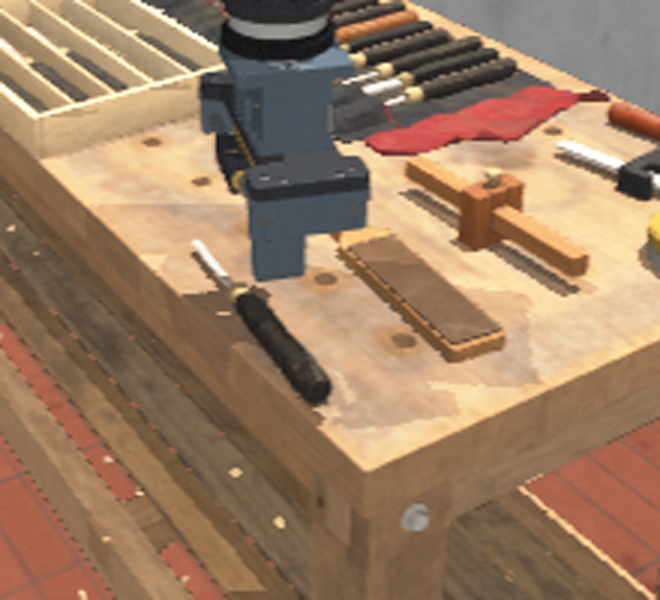

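The shut fingertips, at full-image pixel (273,262), hover over the handle's middle without touching it. I'll hold a little longer, then rise and return.

Call:
{"fn": "apply_moves", "kwargs": {"delta_pos": [[0, 0, 0], [0, 0, 0], [0, 0, 0], [0, 0, 0], [0, 0, 0.2], [0, 0, 0.5], [0, 0, 0.8], [0, 0, 1], [0, 0, 1]], "rot": [[0, 0, 0], [0, 0, 0], [0, 0, 0], [0, 0, 0], [0, 0, 0], [0, 0, 0], [0, 0, 0], [0, 0, 0], [0, 0, 0]], "hand": [0, 0, 0, 0, 0, 0, 0, 0, 0]}}

```text
time_s: 7.73
ee_pos: [384.5, -308.7, 175.3]
ee_rot: [-179.8, 0.6, 160.5]
force: [-0.1, -1.0, -0.6]
gripper_width: 0.6
gripper_force: 0.0
```

Call:
{"fn": "apply_moves", "kwargs": {"delta_pos": [[0.15, 0.3, 0.2], [0.3, 0.6, 0.2], [0.5, 1, 0.2], [0.5, 1, 0.2], [0.5, 1, 0.2]], "rot": [[0, 0, 0], [0, 0, 0], [0, 0, 0], [0, 0, 0], [0, 0, 0]], "hand": [0, 0, 0, 0, 0]}}

```text
time_s: 8.15
ee_pos: [442.6, -183.5, 193.2]
ee_rot: [179.9, -0.1, 160.7]
force: [-0.1, 0.7, -0.8]
gripper_width: 0.4
gripper_force: 0.0
```

Call:
{"fn": "apply_moves", "kwargs": {"delta_pos": [[0.15, 0.3, 0], [0.3, 0.6, 0], [0.5, 1, 0], [0.5, 1, 0], [0.5, 1, 0]], "rot": [[0, 0, 0], [0, 0, 0], [0, 0, 0], [0, 0, 0], [0, 0, 0]], "hand": [0, 0, 0, 0, 0]}}

```text
time_s: 8.57
ee_pos: [502.4, -64.9, 193.0]
ee_rot: [180.0, -0.1, 160.7]
force: [-0.8, -0.3, 0.4]
gripper_width: 0.6
gripper_force: 0.0
```

Call:
{"fn": "apply_moves", "kwargs": {"delta_pos": [[0, 0.3, 0], [0, 0.6, 0], [0, 1, 0], [0, 1, 0], [0, 1, 0]], "rot": [[0, 0, 0], [0, 0, 0], [0, 0, 0], [0, 0, 0], [0, 0, 0]], "hand": [0, 0, 0, 0, 0]}}

```text
time_s: 8.98
ee_pos: [501.2, 53.7, 193.4]
ee_rot: [-179.9, -0.0, 160.6]
force: [-0.3, -0.7, -0.1]
gripper_width: 0.7
gripper_force: 0.0
```

Call:
{"fn": "apply_moves", "kwargs": {"delta_pos": [[0, 0.3, 0], [0, 0.6, 0], [0, 1, 0], [0, 1, 0], [0, 1, 0]], "rot": [[0, 0, 0], [0, 0, 0], [0, 0, 0], [0, 0, 0], [0, 0, 0]], "hand": [0, 0, 0, 0, 0]}}

```text
time_s: 9.4
ee_pos: [502.1, 173.0, 193.4]
ee_rot: [-179.9, 0.0, 160.6]
force: [-0.1, 0.1, -0.4]
gripper_width: 0.2
gripper_force: 0.0
```

Run:
```python
from h import *
print(env.state()["ee_pos"],env.state()["time_s"])
```

```text
[502.09678283 172.9956831  193.40911508] 9.4
```

Call:
{"fn": "apply_moves", "kwargs": {"delta_pos": [[0.06, 0.25, 0], [0.12, 0.5, 0], [0.12, 0.55, 0], [0.12, 0.55, -0.2], [0.12, 0.55, -0.4], [0.12, 0.55, -0.6], [0.12, 0.55, -0.6]], "rot": [[0, 0, 0], [0, 0, 0], [0, 0, 0], [0, 0, 0], [0, 0, 0], [0, 0, 0], [0, 0, 0]], "hand": [0, 0, 0, 0, 0, 0, 0]}}

```text
time_s: 9.98
ee_pos: [513.4, 235.0, 117.2]
ee_rot: [-179.5, -0.4, 160.4]
force: [-0.7, 0.4, 0.1]
gripper_width: 1.0
gripper_force: 0.0
```

Run:
```python
from h import *
ims=[]
for n,(a,b,c,d) in(("scene",(110,240,130,280)),("top",(150,280,100,250))):
    p=viewer.grab_frame(n); im=p["pixels"][:,:,::-1].copy()
    e=env.state()["ee_pos"]; K,R,t=map(np.array,(p["camera_matrix"],p["R"],p["t"]))
    f=lambda X:(lambda q:(q[:2]/q[2]).round(1))(K@(R@np.array(X)+t.ravel()))
    print(n,e,f(e),[f((517,y,6)) for y in(90,239,390)],[f((x,239,39)) for x in(495,539)])
    ims.append(cv2.resize(im[a:b,c:d],None,fx=2.6,fy=2.6,interpolation=cv2.INTER_CUBIC))
    for r in spotter.landmark_of(p,"empty_slot_mid"): print(r["score"],ray(p,r["position"],6))
cv2.imwrite("pics/bay.png",np.hstack(ims))
```

```text
scene [514.86903177 235.98257196 119.74910892] [213.3 158. ] [array([237.4, 206.2]), array([215.5, 190.2]), array([196.6, 176.5])] [array([208.9, 182.4]), array([220.9, 179.6])]
top [517.22351093 237.9395308  122.89702356] [179.1 193.4] [array([237.1, 195.2]), array([185.8, 195.6]), array([133.9, 196. ])] [array([183.9, 202.8]), array([183.9, 187.3])]
```

View pics/bay.png

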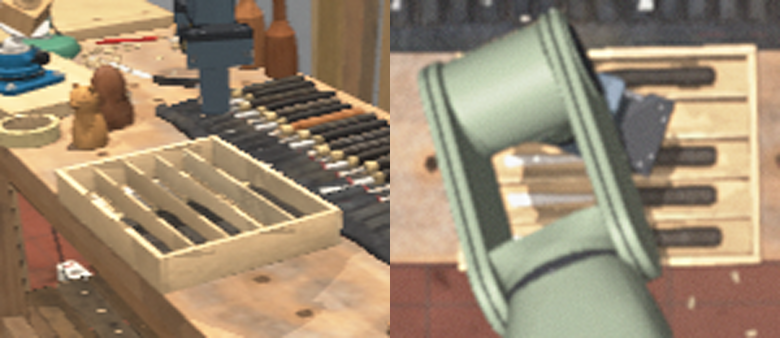

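The left panel (scene) shows the fingertips at about pixel (213,153), over the tray. In the right panel (top), the dividers of the empty bay lie at rows of about 188 and 203, matching my projection of 187.3 and 202.8. Now I'll descend to TCP z of about 71 and dwell.

Call:
{"fn": "apply_moves", "kwargs": {"delta_pos": [[0, 0, -0.12], [0, 0, -0.24], [0, 0, -0.34], [0, 0, -0.42], [0, 0, -0.42], [0, 0, -0.42], [0, 0, -0.42], [0, 0, -0.42], [0, 0, -0.42], [0, 0, -0.42]], "rot": [[0, 0, 0], [0, 0, 0], [0, 0, 0], [0, 0, 0], [0, 0, 0], [0, 0, 0], [0, 0, 0], [0, 0, 0], [0, 0, 0], [0, 0, 0]], "hand": [0, 0, 0, 0, 0, 0, 0, 0, 0, 0]}}

```text
time_s: 11.02
ee_pos: [516.5, 239.7, 72.1]
ee_rot: [179.9, 0.1, 160.5]
force: [-0.3, 0.5, 1.0]
gripper_width: 0.4
gripper_force: 0.0
```

Call:
{"fn": "apply_moves", "kwargs": {"delta_pos": [[0, 0, 0], [0, 0, 0], [0, 0, 0], [0, 0, 0], [0, 0, 0], [0, 0, 0], [0, 0, 0], [0, 0, 0], [0, 0, 0], [0, 0, 0]], "rot": [[0, 0, 0], [0, 0, 0], [0, 0, 0], [0, 0, 0], [0, 0, 0], [0, 0, 0], [0, 0, 0], [0, 0, 0], [0, 0, 0], [0, 0, 0]], "hand": [0, 0, 0, 0, 0, 0, 0, 0, 0, 0]}}

```text
time_s: 11.85
ee_pos: [516.2, 239.6, 71.5]
ee_rot: [180.0, -0.0, 160.5]
force: [-0.7, -0.7, -0.2]
gripper_width: 0.2
gripper_force: 0.0
```

Call:
{"fn": "apply_moves", "kwargs": {"delta_pos": [[0, 0, 0], [0, 0, 0], [0, 0, 0], [0, 0, 0], [0, 0, 0], [0, 0, 0], [0, 0, 0], [0, 0, 0], [0, 0, 0], [0, 0, 0]], "rot": [[0, 0, 0], [0, 0, 0], [0, 0, 0], [0, 0, 0], [0, 0, 0], [0, 0, 0], [0, 0, 0], [0, 0, 0], [0, 0, 0], [0, 0, 0]], "hand": [0, 0, 0, 0, 0, 0, 0, 0, 0, 0]}}

```text
time_s: 12.68
ee_pos: [516.2, 239.6, 71.5]
ee_rot: [180.0, -0.0, 160.5]
force: [0.5, 0.1, 1.0]
gripper_width: 0.5
gripper_force: 0.0
```

Run:
```python
from h import *
p=viewer.grab_frame("scene"); im=p["pixels"][110:240,130:290,::-1]
cv2.imwrite("pics/bay2.png",cv2.resize(im,None,fx=4.5,fy=4.5,interpolation=cv2.INTER_CUBIC))
print(env.state()["ee_pos"],env.state()["time_s"])
```

```text
[516.202295   239.54482806  71.48769256] 12.7333
```

View pics/bay2.png

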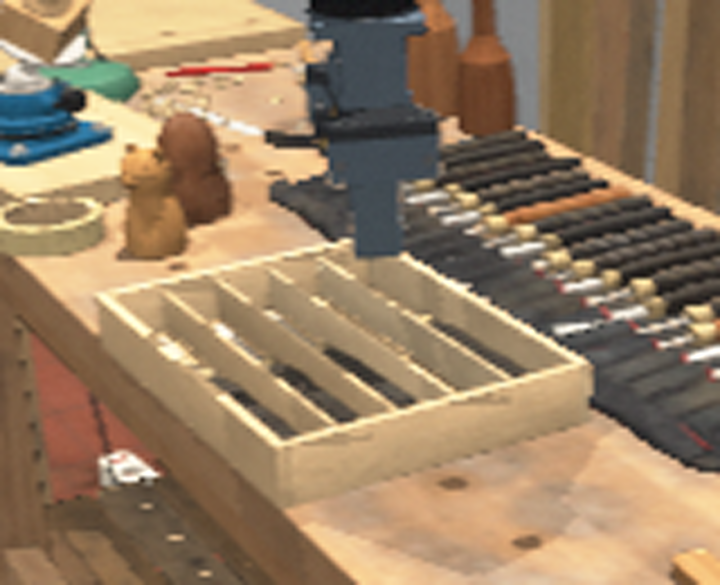

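The scene crop shows the fingertips, at full-image pixel (214,166), above the middle of the empty second-from-far bay. Nothing has been touched and every tool is in place.

Call:
{"fn": "apply_moves", "kwargs": {"delta_pos": [[0, 0, 0], [0, 0, 0], [0, 0, 0], [0, 0, 0]], "rot": [[0, 0, 0], [0, 0, 0], [0, 0, 0], [0, 0, 0]], "hand": [0, 0, 0, 0]}}

```text
time_s: 13.07
ee_pos: [516.2, 239.6, 71.5]
ee_rot: [180.0, -0.0, 160.5]
force: [0.3, 0.3, 0.1]
gripper_width: 0.5
gripper_force: 0.0
```

```bash
python3 -c "
from workcell import env
print(env.job_done())"
```

```text
the job is handed in; nothing more can be done
None
```

The arm pointed for about two seconds at the stray gouge's handle and then at the tray's empty bay (second from the far side), with no contact seen; I handed the job in at about 13 s, still pointing at the bay, and no verdict came back.

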